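# Find the loose deck bolt on the polisher and hold its cap open

## Task

One of the three capped bolts on the polisher's front deck has shaken loose: tap the bolt heads lightly from above until you find the one that sinks and stays down. Then take the red lug of that bolt's hinged yellow cap, lift the cap at least 45 degrees open and finish while still holding it open, so that the bolt can be serviced. Leave the caps of the tight bolts shut and do not disturb the other things on the bench.

Things in the scene. Friction and masses are not known exactly. Their poses are not given: they have to be found in the camera images.
- head_1 (a point): centre of the top face of the left (+y) bolt's steel hex head, 24 mm wide; the head stands 14 mm proud of its cap plate, in the middle of the plate's 32 x 32 mm window, its top 91 mm above the table. It goes down with the bolt
- bolt_1 (a joint): how far the left (+y) bolt has sunk, m: 0 as found. A tight bolt gives at most 2 mm however it is tapped; the loose one yields to about 3 N straight down, sinks 9 mm to a firm stop and stays down, its head then still 5 mm proud of the cap plate. Which of the three is loose differs from run to run and cannot be seen
- cap_1 (a joint): opening angle of the left (+y) bolt's hinged cap, rad: 0 shut (flat on the deck), grows as the front edge with the red lug swings up and back, away from the robot; stop at 1.2. The cap is a yellow steel plate 56 mm wide, 5 mm thick, with a window through which the bolt head shows. It weighs about 0.12 kg and a weak spring (0.06 N m per rad) helps it fall shut by itself when let go
- lug_1 (a point): centre of the red grip lug on the left (+y) bolt's cap: an upright disc 24 mm in diameter and 12 mm thick (thin along the hinge line; its y axis is the disc's axis), to be pinched across its two flat faces. Shut, its centre is 107 mm above the table, 30 mm above the cap plate and 37 mm above the black deck, and 50 mm in front of the bolt. It can turn between the fingers. It moves with the cap, turning about hinge_1
- hinge_1 (a point): middle of the hinge line of the left (+y) bolt's cap, 74.5 mm above the table, fixed; x axis points from the lug to the hinge (away from the robot side), y axis along the hinge line. The lug, shut, lies 85 mm in front of it and 32.5 mm above it; neighbouring stations are 105 mm apart along y
- head_2 (a point): centre of the top face of the middle bolt's steel hex head, 24 mm wide; the head stands 14 mm proud of its cap plate, in the middle of the plate's 32 x 32 mm window, its top 91 mm above the table. It goes down with the bolt
- bolt_2 (a joint): how far the middle bolt has sunk, m: 0 as found. A tight bolt gives at most 2 mm however it is tapped; the loose one yields to about 3 N straight down, sinks 9 mm to a firm stop and stays down, its head then still 5 mm proud of the cap plate. Which of the three is loose differs from run to run and cannot be seen
- cap_2 (a joint): opening angle of the middle bolt's hinged cap, rad: 0 shut (flat on the deck), grows as the front edge with the red lug swings up and back, away from the robot; stop at 1.2. The cap is a yellow steel plate 56 mm wide, 5 mm thick, with a window through which the bolt head shows. It weighs about 0.12 kg and a weak spring (0.06 N m per rad) helps it fall shut by itself when let go
- lug_2 (a point): centre of the red grip lug on the middle bolt's cap: an upright disc 24 mm in diameter and 12 mm thick (thin along the hinge line; its y axis is the disc's axis), to be pinched across its two flat faces. Shut, its centre is 107 mm above the table, 30 mm above the cap plate and 37 mm above the black deck, and 50 mm in front of the bolt. It can turn between the fingers. It moves with the cap, turning about hinge_2
- hinge_2 (a point): middle of the hinge line of the middle bolt's cap, 74.5 mm above the table, fixed; x axis points from the lug to the hinge (away from the robot side), y axis along the hinge line. The lug, shut, lies 85 mm in front of it and 32.5 mm above it; neighbouring stations are 105 mm apart along y
- head_3 (a point): centre of the top face of the right (-y) bolt's steel hex head, 24 mm wide; the head stands 14 mm proud of its cap plate, in the middle of the plate's 32 x 32 mm window, its top 91 mm above the table. It goes down with the bolt
- bolt_3 (a joint): how far the right (-y) bolt has sunk, m: 0 as found. A tight bolt gives at most 2 mm however it is tapped; the loose one yields to about 3 N straight down, sinks 9 mm to a firm stop and stays down, its head then still 5 mm proud of the cap plate. Which of the three is loose differs from run to run and cannot be seen
- cap_3 (a joint): opening angle of the right (-y) bolt's hinged cap, rad: 0 shut (flat on the deck), grows as the front edge with the red lug swings up and back, away from the robot; stop at 1.2. The cap is a yellow steel plate 56 mm wide, 5 mm thick, with a window through which the bolt head shows. It weighs about 0.12 kg and a weak spring (0.06 N m per rad) helps it fall shut by itself when let go
- lug_3 (a point): centre of the red grip lug on the right (-y) bolt's cap: an upright disc 24 mm in diameter and 12 mm thick (thin along the hinge line; its y axis is the disc's axis), to be pinched across its two flat faces. Shut, its centre is 107 mm above the table, 30 mm above the cap plate and 37 mm above the black deck, and 50 mm in front of the bolt. It can turn between the fingers. It moves with the cap, turning about hinge_3
- hinge_3 (a point): middle of the hinge line of the right (-y) bolt's cap, 74.5 mm above the table, fixed; x axis points from the lug to the hinge (away from the robot side), y axis along the hinge line. The lug, shut, lies 85 mm in front of it and 32.5 mm above it; neighbouring stations are 105 mm apart along y
- puck_a_mid (a point): centre of a loose black resin specimen puck, 30 mm diameter, 20 mm high, standing on the left end of the deck (deck top 70 mm above the table); leave alone
- puck_b_mid (a point): centre of a loose black resin specimen puck, 30 mm diameter, 20 mm high, standing on the right end of the deck (deck top 70 mm above the table); leave alone
- wrench_grip (a point): grip of a loose steel wrench, 170 mm long, lying on the table left of the machine; leave alone
- flask_mid (a point): centre of a loose blue bottle, 60 mm diameter, 150 mm high, standing left of the machine; leave alone
- jar_mid (a point): centre of a loose black jar, 72 mm diameter, 90 mm high, right of the machine; leave alone
- beaker_mid (a point): centre of a loose glass beaker, 70 mm diameter, 90 mm high, right of the machine; leave alone

How it is judged:
By the outcome, as a careful person would: the job done as asked, in the order asked, and still so for the second after the job is handed in, while the arm keeps its last pose, push and grip.
It also fails if it takes over 45 s, if anything falls off the work surface, if the arm or the gripper's body presses on something with over 40 N, if the wrist force passes 120 N, or if a joint passes its speed limit or range.

## Robot

A 6-joint arm with a two-finger parallel gripper is mounted at the origin on the work surface. World frame = base frame: x ahead of the robot, y to its left, z up, the work surface at z = 0. Lengths are in m, angles in degrees, forces in N, time in s.
With the tool pointing down it reaches from about 0.35 to 0.875 m from the base axis. Payload 4.2 kg.
Tool frame: the origin (TCP) lies at the very end of the fingers, on their centre line; the grasp point (between the pads) lies 19 mm behind it (r.grip_point_offset is the distance from the TCP to the grasp point, in m); z points along the fingers, y is the line along which they close (so a half turn about z gives the same grasp; the last joint's range is limited). The gripper opens to 87 mm and grips with 3 to 60 N. Pads are 19 mm wide; open, the fingers measure 117 mm over their backs; the gripper's body (75 mm by 190 mm) begins 51 mm behind the grasp point.
Start: joints at [-53.652, 22.042, 0.453, 0, -68.411, -14.817], TCP at [0.229, -0.581, 0.197] pointing down, gripper open.
Joint ranges: [-179.83, 179.83], [-69.29, 118.12], [-61.27, 80.66], [-181.25, 117.63], [-171.15, -9.14], [-177.46, 177.46]. Speed limits (degrees/s): [159.86, 159.86, 180, 180, 180, 180].

## Interface

Orientations are given as a 3x3 rotation matrix whose columns are the frame's x, y, z axes.
In Python, from station import r, cams gives the robot as it stands. The module is installed in compiled form; this text tells all that it offers.
- The arm moves only by the shell command python3 -m handwheel 'ROWS'. ROWS is JSON, a list that holds one entry, the list of rows, each a list of 7 numbers: the turn, a rotation vector about the tool's x, y, z in units of 6 degrees (1.0 is 6 degrees), then the shift along the tool's x, y, z in m, then the finger opening in m, from 0 to 0.087. In form: [[[ax, ay, az, x, y, z, jaw], ...]]. A call has 1 to 12 rows; each row shifts and turns the commanded pose from where the row before left it, along the tool's axes as they then stand; what a row does not reach is not made up. A row lasts 1/10 s, in which the tool goes at most 50 mm and 8.59 degrees, less where a joint would pass 70% of its speed; a pose out of reach is approached as far as the arm can. A call with a gripper value outside its range is refused whole. The fingers move at their own pace and stop on an object; the grip force is fixed at half the most. Time passes only in rows, so rows that do not move let the fingers close. It gives the time, the measured TCP pose, the force, the opening and the grip force at its end, in the units of the state.
- r.sense(): the state, without advancing time (a new reading comes with each control period).
- cams.capture(name): name is "scene" or "top" or "wrist"; returns the picture (480x640x3 uint8, red, green, blue); there is no depth.
- cams.get_calibration(name): a dict with "camera_matrix" (3x3 intrinsics, pixels), "k1" (the pictures are not rectified: a ray, as slopes to the right and down, at radius r is drawn at 1 + k1 r^2 times it, then the intrinsics apply), "rvec" (rotation vector, rad) and "tvec" (3), from world to camera coordinates, as OpenCV has them; the wrist camera has in their place "T_tool_cam" (4x4, takes a point from camera to tool coordinates, whose origin is the TCP and whose axes are the flange's). Camera axes: x right, y down, z forward; pixel columns grow to the right and rows downward; lengths in m; the calibration is good to about 2 mm. A picture is of the moment at which its call begins: read the wrist's pose just before it. get_calibration takes no time and is no camera call.
- r.finish_job(): hands the job in; it is judged then, once.
The state is a dict: "time_s": time; "joints": joint angles; "joint_velocities": joint speeds; "effort": joint torques, N m; "tcp_pos": TCP position; "ee_rot": TCP orientation; "wrist_force": force on the tool from outside, world axes, zero at the start; "moment": the same for the moment, N m; "gripper_width": opening from 0.0 (shut) to 1.0 (fully open); "gripper_force": force on a finger pad.
Only numpy, scipy, OpenCV 4.12 (cv2) and the standard library are available. Lean on these libraries where they do the work, as an engineer would, in place of code of your own. Each camera call takes 0.05 s, during which the arm holds its last target. There are 200 camera calls.

## Working session

There is one attempt and no reset: what is moved stays moved. The work goes in short steps, Python scripts to look and compute and a shell command to move; the robot and the scene stay as the last step left them, time stands still between calls to the robot, and variables do not carry over. Pictures are saved under pics/ and viewed, at most 10 in all, crops included, and the job is handed in when it is done.

```bash
mkdir -p pics; cat > h.py <<'E'
import numpy as np, cv2
from station import r, cams
def cal(n):
    c=cams.get_calibration(n); K=np.array(c["camera_matrix"],float); 
    if n=="wrist":
        s=r.sense(); T=np.eye(4); T[:3,:3]=s["ee_rot"]; T[:3,3]=s["tcp_pos"]
        W=T@np.array(c["T_tool_cam"]); R=W[:3,:3]; o=W[:3,3]
    else:
        Rc=cv2.Rodrigues(np.array(c["rvec"],float))[0]; R=Rc.T; o=-Rc.T@np.array(c["tvec"],float).ravel()
    return K,c["k1"],R,o
def ray(C,u,v):
    K,k1,R,o=C
    d=np.linalg.inv(K)@[u,v,1]; rd=np.hypot(d[0],d[1]); q=rd
    for _ in range(20): q=rd/(1+k1*q*q)
    d[:2]*=q/rd if rd>0 else 1
    return o,R@d
def onz(C,u,v,z):
    o,d=ray(C,u,v); return o+d*(z-o[2])/d[2]
def red(img,amin=30):
    h=cv2.cvtColor(img,cv2.COLOR_RGB2HSV)
    m=((h[...,0]<8)|(h[...,0]>172))&(h[...,1]>130)&(h[...,2]>70)
    n,l,s,c=cv2.connectedComponentsWithStats(m.astype(np.uint8))
    return [(*c[i].round(1),*s[i]) for i in range(1,n) if s[i,4]>amin]
def save(img,n): cv2.imwrite(f"pics/{n}.png",img[...,::-1])
E
python3 - <<'E'
from h import *
for n in ("top","scene"):
    C=cal(n); im=cams.capture(n); save(im,n+"0"); print(n,C[3].round(3),C[2][:,2].round(2))
    for b in red(im): print([float(x) for x in b],onz(C,b[0],b[1],.107).round(4))
s=r.sense(); print(s["ee_rot"],s["tcp_pos"],s["wrist_force"])
print(cams.get_calibration("wrist"))
E
```

```text
top [ 0.246 -0.015  1.554] [ 0.17  0.01 -0.98]
[435.7, 2.3, 429.0, 0.0, 16.0, 6.0, 81.0] [ 1.1909 -0.3655  0.107 ]
[538.2, 125.3, 506.0, 94.0, 65.0, 64.0, 3271.0] [ 0.8128 -0.6215  0.107 ]
[262.7, 207.0, 258.0, 202.0, 11.0, 11.0, 86.0] [0.5961 0.1256 0.107 ]
[385.8, 224.2, 382.0, 221.0, 8.0, 8.0, 44.0] [ 0.5446 -0.1902  0.107 ]
[38.6, 228.3, 34.0, 223.0, 10.0, 11.0, 90.0] [0.5532 0.7326 0.107 ]
[55.0, 227.9, 50.0, 223.0, 11.0, 11.0, 91.0] [0.5532 0.6848 0.107 ]
[71.5, 227.7, 67.0, 223.0, 10.0, 11.0, 90.0] [0.5526 0.6374 0.107 ]
[88.2, 227.2, 83.0, 222.0, 11.0, 11.0, 97.0] [0.5529 0.5903 0.107 ]
[348.1, 240.5, 345.0, 237.0, 7.0, 9.0, 43.0] [ 0.504  -0.0922  0.107 ]
[310.3, 257.0, 307.0, 253.0, 7.0, 9.0, 40.0] [0.4633 0.0048 0.107 ]
scene [1.347 0.236 1.224] [-0.59 -0.16 -0.79]
[369.2, 12.5, 338.0, 0.0, 64.0, 30.0, 1573.0] [-0.6925 -0.0881  0.107 ]
[320.8, 233.4, 319.0, 228.0, 5.0, 12.0, 49.0] [0.4678 0.0062 0.107 ]
[283.0, 237.8, 281.0, 232.0, 5.0, 13.0, 48.0] [ 0.508  -0.0903  0.107 ]
[244.5, 242.0, 242.0, 237.0, 6.0, 12.0, 48.0] [ 0.5475 -0.1876  0.107 ]
[353.3, 275.7, 349.0, 270.0,
[... 481 characters left out ...]
1  1.77636150e-03]
 [ 1.27071367e-04  1.95957927e-03 -9.99998072e-01]] [ 0.22917001 -0.58084465  0.19567361] [0.13717126 0.58631934 0.21696414]
{'camera_matrix': array([[406.92954519,   0.        , 320.81414069],
       [  0.        , 406.92954519, 244.88035168],
       [  0.        ,   0.        ,   1.        ]]), 'k1': -0.04936649113356463, 'T_tool_cam': array([[-2.52524694e-05, -9.52202590e-01, -3.05467227e-01,
         8.51481279e-02],
       [ 9.99999612e-01,  2.44942855e-04, -8.46204298e-04,
        -2.35620495e-04],
       [ 8.80579939e-04, -3.05467130e-01,  9.52202215e-01,
        -1.87652829e-01],
       [ 0.00000000e+00,  0.00000000e+00,  0.00000000e+00,
         1.00000000e+00]])}
```

View pics/top0.png

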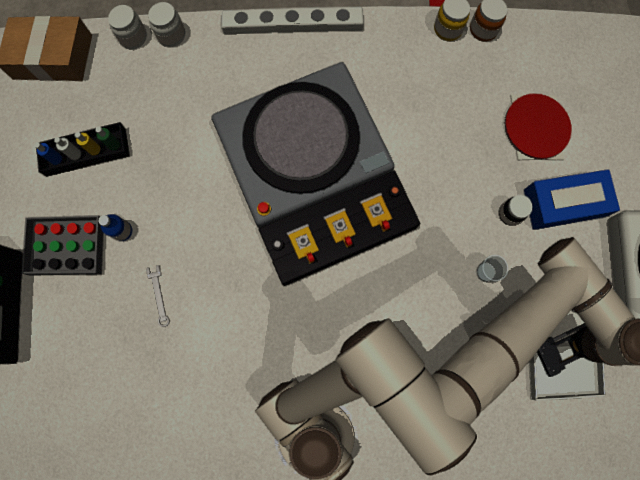

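View pics/scene0.png

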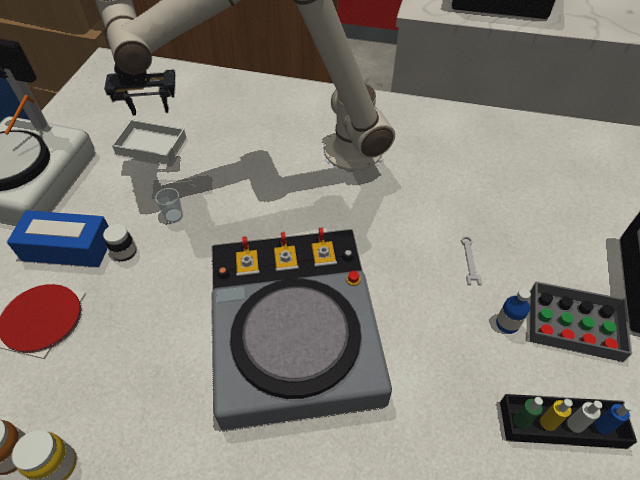

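The top view shows the three lugs at (310,257), (348,240) and (386,224). The scene view agrees within about 4 mm, and the 105 mm spacing checks out. The hinge line yaw (112.6°) is already close to the tool's y axis. I'll move above head_2 with the fingers closing.

```bash
python3 -m handwheel '[[[0,0,-0.09,-0.02,0.015,0,0],[0,0,-0.09,-0.03,0.022,0,0],[0,0,0,-0.03,0.022,0,0],[0,0,0,-0.03,0.022,0,0],[0,0,0,-0.03,0.022,0,0],[0,0,0,-0.03,0.022,0,0],[0,0,0,-0.03,0.022,0,0],[0,0,0,-0.03,0.022,0,0],[0,0,0,-0.03,0.022,0,0],[0,0,0,-0.03,0.022,0,0],[0,0,0,-0.03,0.022,0,0],[0,0,0,-0.03,0.022,0,0]]]' && python3 -m handwheel '[[[0,0,0,-0.03,0.022,0,0],[0,0,0,-0.03,0.022,0,0],[0,0,0,-0.03,0.022,0,0],[0,0,0,-0.03,0.022,0,0],[0,0,0,-0.017,0.012,0,0],[0,0,0,0,0,0,0],[0,0,0,0,0,0,0]]]'
python3 - <<'E'
from h import *
s=r.sense(); print(s["time_s"],s["tcp_pos"],s["ee_rot"],s["wrist_force"],s["gripper_width"])
C=cal("wrist"); im=cams.capture("wrist"); save(im,"w1")
for b in red(im,100): print([float(x) for x in b],onz(C,b[0],b[1],.107).round(4))
E
```

```text
time_s: 1.3
tcp_pos: [0.4547, -0.2084, 0.1964]
ee_rot: [[-0.923, -0.385, -0.001], [-0.385, 0.923, 0.0], [0.0, 0.0, -1.0]]
wrist_force: [0.3, -0.0, -0.0]
gripper_width: 0.032
gripper_force: 0.0
time_s: 2.0
tcp_pos: [0.5419, -0.0648, 0.196]
ee_rot: [[-0.923, -0.385, -0.002], [-0.385, 0.923, -0.0], [0.002, 0.001, -1.0]]
wrist_force: [0.0, 0.7, 0.5]
gripper_width: 0.002
gripper_force: 0.0
2.0 [ 0.54190524 -0.06483742  0.19603452] [[-9.22862309e-01 -3.85126557e-01 -1.64101667e-03]
 [-3.85126880e-01  9.22863625e-01 -1.27047410e-04]
 [ 1.56336392e-03  5.14752365e-04 -9.99998645e-01]] [0.04011149 0.66701046 0.49820526] 0.0017566718395277694
[154.2, 174.8, 136.0, 158.0, 41.0, 36.0, 1153.0] [ 0.5427 -0.1883  0.107 ]
[305.2, 175.0, 296.0, 158.0, 20.0, 35.0, 649.0] [ 0.5034 -0.0928  0.107 ]
[458.1, 175.4, 439.0, 159.0, 37.0, 35.0, 1048.0] [0.4633 0.0033 0.107 ]
[517.3, 396.2, 497.0, 389.0, 39.0, 18.0, 525.0] [0.604  0.1369 0.107 ]
```

View pics/w1.png

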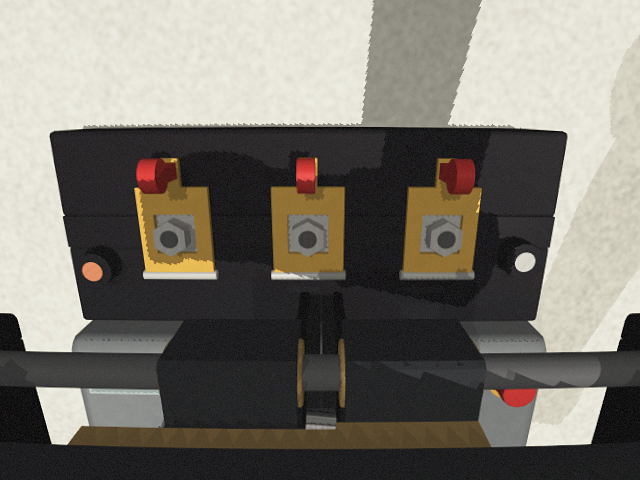

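The wrist view shows head centres at about (170,239), (308,240) and (446,239), lugs above them in the picture, and pucks at (92,271) and (525,262).

```bash
python3 - <<'E'
from h import *
C=cal("wrist"); s=r.sense(); R=np.array(s["ee_rot"]); p=np.array(s["tcp_pos"])
P=[]
for u,v in((446,239),(308,240),(170,239)):
    q=onz(C,u,v,.091); P.append(q); print(q.round(4),(R.T@(q-p)).round(4))
print(np.linalg.norm(P[0]-P[1]),np.linalg.norm(P[2]-P[1]))
l=onz(C,305.2,175,.107); print(np.linalg.norm(P[1][:2]-l[:2]), R.T@(l-p))
E
```

```text
[0.5092 0.0231 0.091 ] [-0.0041  0.0941  0.1053]
[ 0.55   -0.0728  0.091 ] [-0.0049 -0.0101  0.1052]
[ 0.5895 -0.1697  0.091 ] [-0.0041 -0.1148  0.1052]
0.10426843573448606 0.1046285736591925
0.05102968135373548 [ 0.0460991  -0.01106054  0.0892863 ]
```

Spacings (104 to 105 mm) and the lug-to-head distance (51 mm) fit. Next I'll move to 5 mm above head_2, then tap.

```bash
python3 -m handwheel '[[[0,0,0,-0.005,-0.010,0.01,0],[0,0,0,0,0,0.025,0],[0,0,0,0,0,0.025,0],[0,0,0,0,0,0.02,0],[0,0,0,0,0,0.012,0],[0,0,0,0,0,0.008,0],[0,0,0,0,0,0,0],[0,0,0,0,0,0,0]]]'; python3 -m handwheel '[[[0,0,0,0,0,0.002,0],[0,0,0,0,0,0.002,0],[0,0,0,0,0,0.001,0],[0,0,0,0,0,0.001,0],[0,0,0,0,0,0,0]]]'
```

```text
time_s: 2.85
tcp_pos: [0.5515, -0.0726, 0.0973]
ee_rot: [[-0.923, -0.384, 0.001], [-0.384, 0.923, -0.0], [-0.001, -0.001, -1.0]]
wrist_force: [0.1, -0.0, 0.2]
gripper_width: 0.007
gripper_force: 0.0
time_s: 3.35
tcp_pos: [0.5508, -0.0722, 0.0906]
ee_rot: [[-0.923, -0.385, -0.0], [-0.385, 0.923, 0.0], [0.0, 0.0, -1.0]]
wrist_force: [0.3, -0.6, 1.1]
gripper_width: 0.007
gripper_force: 0.0
```

```bash
python3 -m handwheel '[[[0,0,0,0,0,0.001,0],[0,0,0,0,0,0.001,0],[0,0,0,0,0,0,0]]]';python3 -m handwheel '[[[0,0,0,0,0,0.001,0],[0,0,0,0,0,0,0]]]'
```

```text
time_s: 3.65
tcp_pos: [0.5507, -0.0723, 0.0885]
ee_rot: [[-0.923, -0.384, -0.0], [-0.384, 0.923, -0.0], [0.0, 0.0, -1.0]]
wrist_force: [0.0, -0.2, -0.0]
gripper_width: 0.001
gripper_force: 0.0
time_s: 3.85
tcp_pos: [0.5508, -0.0723, 0.0875]
ee_rot: [[-0.923, -0.384, -0.0], [-0.384, 0.923, -0.0], [0.0, 0.0, -1.0]]
wrist_force: [0.7, -0.9, -0.1]
gripper_width: 0.008
gripper_force: 0.0
```

```bash
python3 -m handwheel '[[[0,0,0,0,0,0.001,0],[0,0,0,0,0,0,0]]]';python3 -m handwheel '[[[0,0,0,0,0,0.001,0],[0,0,0,0,0,0,0]]]'; python3 - <<'E'
from h import *
save(cams.capture("wrist"),"w2")
E
```

```text
time_s: 4.05
tcp_pos: [0.5508, -0.0723, 0.0865]
ee_rot: [[-0.923, -0.384, -0.0], [-0.384, 0.923, -0.0], [0.0, 0.0, -1.0]]
wrist_force: [-0.2, 0.1, -0.2]
gripper_width: 0.003
gripper_force: 0.0
time_s: 4.25
tcp_pos: [0.5508, -0.0723, 0.0855]
ee_rot: [[-0.923, -0.384, -0.0], [-0.384, 0.923, 0.0], [0.0, 0.0, -1.0]]
wrist_force: [-0.1, 0.1, -0.3]
gripper_width: 0.004
gripper_force: 0.0
```

View pics/w2.png

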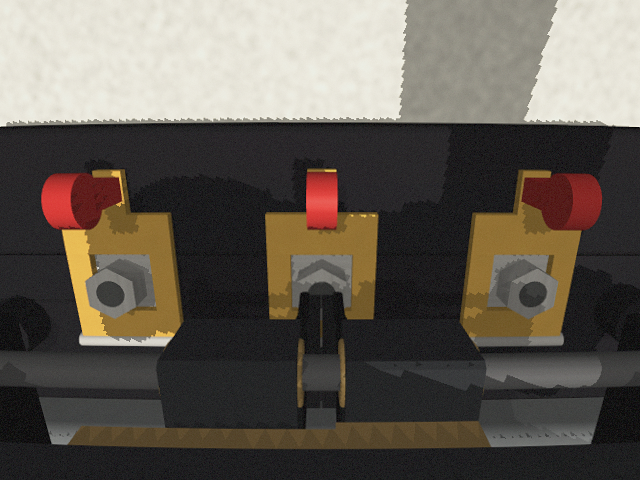

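The fingertips appear over head_2's top (about (321,295)), but no resistance shows at 85.5 mm. Either the bolt is sinking or the tip isn't touching yet, so I'll continue to the expected stop at 82 mm.

```bash
for i in 1 2 3 4; do python3 -m handwheel '[[[0,0,0,0,0,0.001,0],[0,0,0,0,0,0,0]]]' | grep -E 'tcp|wrist'; done
```

```text
tcp_pos: [0.5508, -0.0723, 0.0845]
wrist_force: [-0.1, 0.0, 0.8]
tcp_pos: [0.5508, -0.0723, 0.0835]
wrist_force: [0.3, -0.6, -0.8]
tcp_pos: [0.5508, -0.0723, 0.0825]
wrist_force: [-0.3, 0.1, 0.1]
tcp_pos: [0.5508, -0.0723, 0.0815]
wrist_force: [0.3, -0.1, -0.9]
```

```bash
python3 - <<'E'
from h import *
im=cams.capture("wrist"); K,k1,R,o=cal("wrist"); s=r.sense(); p=np.array(s["tcp_pos"])
def proj(q):
    c=R.T@(np.array(q)-o); a=c[:2]/c[2]; a*=1+k1*(a@a); return K[:2,:2]@a+K[:2,2]
E=np.array(s["ee_rot"])
for t in ([0,0,0],[.0095,0,0],[-.0095,0,0]): print(t,proj(p+E@t))
for dz in (.091,.082): print(dz,proj([.55,-.0728,dz]))
cr=im[150:350,220:420]; save(cv2.resize(cr,(800,600)),"w3")
s=cams.capture("scene")[200:290,220:350]; save(cv2.resize(s,(780,540),interpolation=cv2.INTER_CUBIC),"s3")
E
```

```text
[0, 0, 0] [321.58653588 292.09206305]
[0.0095, 0, 0] [321.59744509 274.55313119]
[-0.0095, 0, 0] [321.57580541 309.11577809]
0.091 [321.26282483 298.47755218]
0.082 [321.25886465 290.76007169]
```

View pics/w3.png

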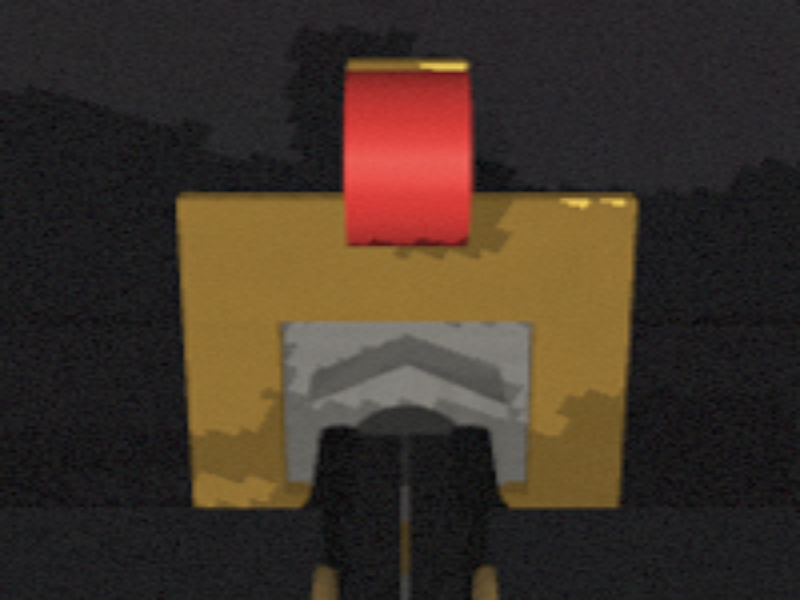

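View pics/s3.png

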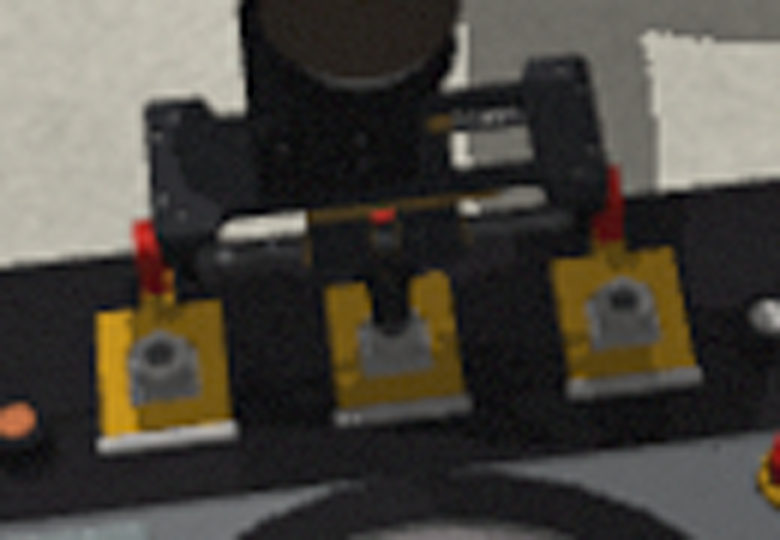

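In the crops, head_2's visible side wall is much shorter than its neighbours', so it seems to have sunk. I'll push on to feel the firm stop.

```bash
for i in 1 2; do python3 -m handwheel '[[[0,0,0,0,0,0.001,0],[0,0,0,0,0,0,0]]]' | grep -E 'tcp|wrist'; done
```

```text
tcp_pos: [0.5508, -0.0723, 0.0805]
wrist_force: [0.7, 0.7, -0.6]
tcp_pos: [0.5508, -0.0723, 0.0795]
wrist_force: [-0.4, 0.2, 0.7]
```

No firm stop felt. I'll go back up to the first viewpoint and measure head_2 against the other two.

```bash
python3 -m handwheel '[[[0,0,0,0,0,-0.01,0],[0,0,0,0,0,-0.02,0],[0,0,0,0,0,-0.03,0],[0,0,0,0,0,-0.03,0],[0,0,0,0,0,-0.02,0],[0,0,0,0.005,0.01,-0.0065,0],[0,0,0,0,0,0,0],[0,0,0,0,0,0,0]]]' | grep -E 'tcp|wrist|time'
python3 - <<'E'
from h import *
im=cams.capture("wrist"); save(im,"w4")
o=cv2.imread("pics/w1.png")[...,::-1]
st=np.vstack([cv2.resize(x[150:290,120:500],(800,295)) for x in (o,im)]); save(st,"cmp")
E
```

```text
time_s: 6.4
tcp_pos: [0.5414, -0.0646, 0.1953]
wrist_force: [0.4, -1.0, -0.3]
```

View pics/cmp.png

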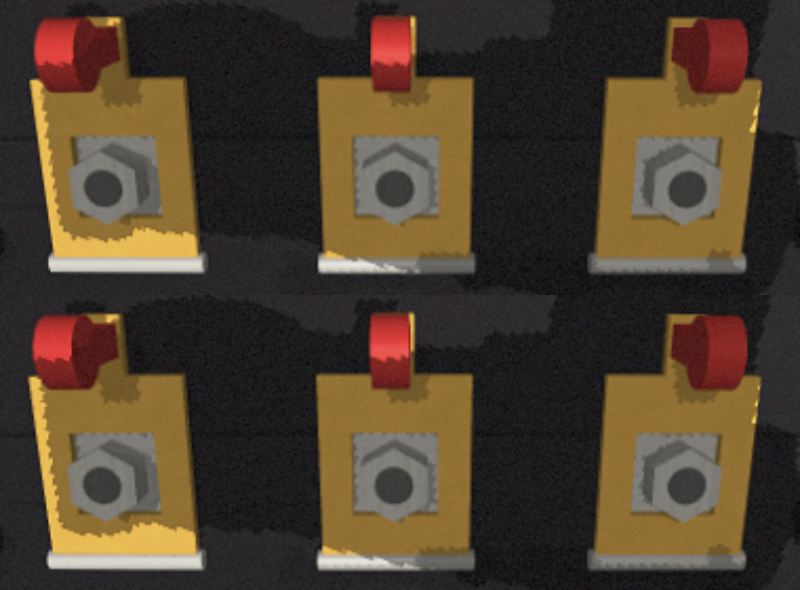

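Head_2 has not moved: the socket is at the same place in both frames. The tips appear at v≈293, so with 19 mm wide pads they sit higher than the nominal TCP (v≈275 expected). The fingers simply weren't touching yet, so I'll go lower in small steps.

```bash
python3 -m handwheel '[[[0,0,0,-0.005,-0.010,0.015,0],[0,0,0,0,0,0.03,0],[0,0,0,0,0,0.03,0],[0,0,0,0,0,0.025,0],[0,0,0,0,0,0.012,0],[0,0,0,0,0,0.003,0],[0,0,0,0,0,0,0]]]'| grep -E 'tcp|wrist'; for i in 1 2 3 4; do python3 -m handwheel '[[[0,0,0,0,0,0.001,0],[0,0,0,0,0,0,0]]]' | grep -E 'tcp|wrist'; done
```

```text
tcp_pos: [0.5512, -0.0726, 0.0807]
wrist_force: [0.8, 0.2, 0.9]
tcp_pos: [0.5517, -0.0722, 0.0812]
wrist_force: [-0.3, 0.1, 0.0]
tcp_pos: [0.5511, -0.0722, 0.0797]
wrist_force: [-0.9, -0.2, -0.4]
tcp_pos: [0.5508, -0.0723, 0.0782]
wrist_force: [0.6, -0.8, -0.8]
tcp_pos: [0.5507, -0.0723, 0.077]
wrist_force: [0.1, -1.1, 0.3]
```

```bash
for i in 1 2 3 4; do python3 -m handwheel '[[[0,0,0,0,0,0.001,0],[0,0,0,0,0,0,0]]]' | grep -E 'tcp|wrist'; done
```

```text
tcp_pos: [0.5508, -0.0723, 0.076]
wrist_force: [-0.4, 0.6, 0.1]
tcp_pos: [0.5508, -0.0723, 0.075]
wrist_force: [0.1, 0.2, -0.0]
tcp_pos: [0.5508, -0.0723, 0.074]
wrist_force: [0.7, 0.2, 0.3]
tcp_pos: [0.5508, -0.0723, 0.073]
wrist_force: [0.9, 0.1, -0.1]
```

```bash
for i in 1 2 3; do python3 -m handwheel '[[[0,0,0,0,0,0.001,0],[0,0,0,0,0,0,0]]]' | grep -E 'tcp|wrist'; done
python3 - <<'E'
from h import *
a=cams.capture("wrist")[230:350,260:380]; b=cams.capture("scene")[215:275,245:325]
save(np.hstack([cv2.resize(a,(400,400)),cv2.resize(b,(400,400),interpolation=cv2.INTER_CUBIC)]),"c5")
E
```

```text
tcp_pos: [0.5508, -0.0723, 0.072]
wrist_force: [-1.0, -1.2, 0.0]
tcp_pos: [0.5507, -0.0723, 0.071]
wrist_force: [-0.1, -0.1, -0.1]
tcp_pos: [0.5508, -0.0723, 0.07]
wrist_force: [-0.6, 0.3, 0.2]
```

View pics/c5.png

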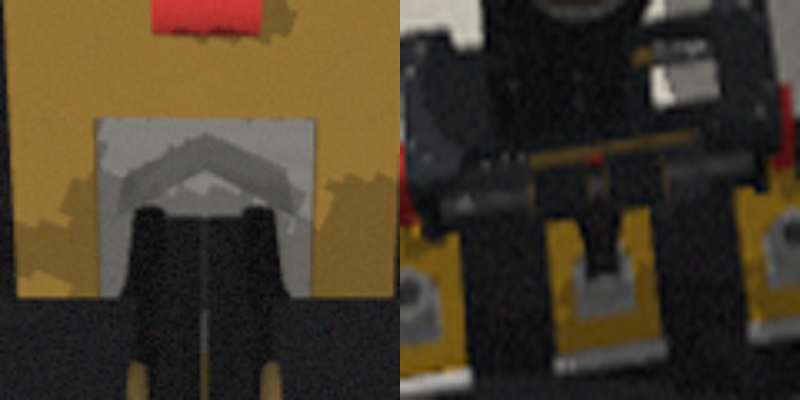

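```bash
python3 - <<'E'
from h import *
K,k1,R,o=cal("wrist"); s=r.sense(); E=np.array(s["ee_rot"]); p=np.array(s["tcp_pos"])
def proj(q):
    c=R.T@(np.array(q)-o); a=c[:2]/c[2]; a*=1+k1*(a@a); return (K[:2,:2]@a+K[:2,2]).round(1)
for z in (.094,.091,.082,.077,.07):
    print(z,"centre",proj([.55,-.0728,z]),"vertex",proj(np.array([.55,-.0728,z])+E@[.01386,0,0]))
print("lug2 front top",proj(np.array([.504,-.0925,.119])))
for h in (0,.01,.02,.025): print(h,[proj(p+E@[x,0,-h])[1] for x in (.0095,0,-.0095)])
print(s["effort"], s["moment"])
E
```

```text
0.094 centre [321.3 312.3] vertex [321.3 283.7]
0.091 centre [321.3 309.2] vertex [321.3 281. ]
0.082 centre [321.3 300.6] vertex [321.3 273.4]
0.077 centre [321.3 296.1] vertex [321.3 269.5]
0.07 centre [321.3 290.2] vertex [321.3 264.4]
lug2 front top [320.  216.7]
0 [np.float64(274.6), np.float64(292.1), np.float64(309.1)]
0.01 [np.float64(282.5), np.float64(300.7), np.float64(318.4)]
0.02 [np.float64(291.2), np.float64(310.3), np.float64(328.7)]
0.025 [np.float64(295.9), np.float64(315.4), np.float64(334.2)]
[-8.11873324e-04 -3.57018399e+01  1.49939758e+01  3.37042250e+00
 -6.71593635e-02 -9.68900667e-05] [-0.02513237  0.02031739  0.03220281]
```

The vertex at v=281 puts the head still at 91 mm, and the tip edge at v≈293 puts the closed tips about 21 mm short of the nominal TCP. Contact should be about 1 to 2 mm below.

```bash
for i in 1 2 3; do python3 -m handwheel '[[[0,0,0,0,0,0.001,0],[0,0,0,0,0,0,0]]]' | grep -E 'tcp|wrist'; done
```

```text
tcp_pos: [0.5508, -0.0723, 0.069]
wrist_force: [0.1, 0.4, 0.2]
tcp_pos: [0.5507, -0.0723, 0.068]
wrist_force: [-0.1, -0.0, 0.4]
tcp_pos: [0.5508, -0.0723, 0.067]
wrist_force: [0.6, 0.5, -0.4]
```

```bash
for i in 1 2 3; do python3 -m handwheel '[[[0,0,0,0,0,0.001,0],[0,0,0,0,0,0,0]]]' | grep -E 'tcp|wrist'; done
python3 - <<'E'
from h import *
a=cams.capture("wrist")[230:350,260:380]; g=cv2.cvtColor(a,cv2.COLOR_RGB2GRAY)
for u in (50,58,62,70): print(u+260,g[20:80,u].tolist())
E
```

```text
tcp_pos: [0.5507, -0.0723, 0.066]
wrist_force: [0.3, -0.1, 0.3]
tcp_pos: [0.551, -0.0723, 0.0653]
wrist_force: [1.2, 0.4, 0.7]
tcp_pos: [0.551, -0.0723, 0.0644]
wrist_force: [-0.9, -0.4, 3.1]
310 [120, 115, 117, 118, 116, 116, 117, 114, 116, 119, 118, 117, 119, 117, 117, 119, 117, 116, 117, 125, 129, 128, 124, 124, 125, 126, 132, 114, 97, 87, 87, 89, 90, 92, 86, 91, 84, 80, 79, 85, 88, 96, 99, 92, 72, 38, 26, 22, 28, 19, 13, 27, 19, 33, 14, 25, 18, 13, 29, 26]
318 [116, 117, 116, 115, 121, 116, 119, 117, 118, 116, 118, 119, 116, 120, 119, 115, 117, 119, 116, 123, 124, 125, 126, 127, 108, 91, 90, 92, 90, 94, 91, 93, 90, 90, 91, 89, 110, 106, 98, 101, 101, 97, 103, 105, 81, 37, 13, 22, 15, 32, 31, 30, 32, 33, 17, 22, 26, 21, 21, 29]
322 [120, 117, 116, 116, 114, 117, 114, 118, 117, 117, 118, 116, 118, 117, 115, 116, 120, 115, 116, 124, 127, 128, 128, 103, 89, 90, 90, 91, 90, 92, 90, 92, 91, 85, 98, 124, 130, 130, 111, 102, 95, 102, 102, 103, 86, 55, 30, 46, 37, 29, 30, 27, 28, 29, 36, 29, 32, 32, 31, 22]
330 [118, 116, 117, 118, 120, 115, 115, 118, 113, 115, 117, 116, 114, 119, 117, 118, 119, 117, 115, 122, 126, 125, 126, 123, 129, 127, 129, 105, 90, 90, 88, 89, 89, 89, 89, 87, 87, 79, 84, 91, 95, 99, 99, 102, 78, 41, 29, 21, 28, 18, 30, 27, 25, 27, 26, 21, 23, 29, 26, 26]
```

Contact at TCP z ≈ 0.065 (3 N). I'll press on gently.

```bash
for i in 1 2 3; do python3 -m handwheel '[[[0,0,0,0,0,0.001,0],[0,0,0,0,0,0,0]]]' | grep -E 'tcp|wrist'; done
```

```text
tcp_pos: [0.551, -0.0723, 0.0632]
wrist_force: [-0.2, 0.1, 3.0]
tcp_pos: [0.551, -0.0723, 0.0621]
wrist_force: [0.1, -0.2, 2.2]
tcp_pos: [0.551, -0.0723, 0.061]
wrist_force: [0.1, -0.2, 2.9]
```

It is yielding at about 3 N well past 2 mm, so bolt_2 is the loose one. I'll continue to its firm stop.

```bash
for i in 1 2 3 4 5; do python3 -m handwheel '[[[0,0,0,0,0,0.001,0],[0,0,0,0,0,0,0]]]' | grep -E 'tcp|wrist'; done
```

```text
tcp_pos: [0.551, -0.0723, 0.06]
wrist_force: [-0.8, -0.3, 2.2]
tcp_pos: [0.551, -0.0723, 0.0591]
wrist_force: [0.2, 0.9, 2.3]
tcp_pos: [0.551, -0.0723, 0.0581]
wrist_force: [0.1, -0.4, 2.9]
tcp_pos: [0.551, -0.0723, 0.0571]
wrist_force: [1.0, 0.2, 2.7]
tcp_pos: [0.551, -0.0723, 0.0564]
wrist_force: [-0.3, 0.5, 4.3]
```

```bash
python3 -m handwheel '[[[0,0,0,0,0,0.001,0],[0,0,0,0,0,0,0]]]' | grep -E 'tcp|wrist'; python3 -m handwheel '[[[0,0,0,0,0,-0.01,0],[0,0,0,0,0,-0.03,0],[0,0,0,0,0,-0.03,0],[0,0,0,0,0,-0.03,0.02],[0,0,0,0,0,-0.03,0.04],[0,0,0,0.005,0.01,-0.0095,0.04],[0,0,0,0,0,0,0.04],[0,0,0,0,0,0,0.04]]]'
python3 - <<'E'
from h import *
C=cal("wrist"); s=r.sense(); R=np.array(s["ee_rot"]); p=np.array(s["tcp_pos"])
im=cams.capture("wrist"); save(im,"w6")
for b in red(im,100): q=onz(C,b[0],b[1],.107); print([float(x) for x in b],q.round(4),(R.T@(q-p)).round(4))
o=cv2.imread("pics/w1.png")[...,::-1]
save(np.vstack([cv2.resize(o[150:320,120:500],(800,240)),cv2.resize(im[150:390,120:500],(800,350))]),"c6")
E
```

```text
tcp_pos: [0.551, -0.0723, 0.0562]
wrist_force: [-2.6, 0.4, 8.7]
time_s: 13.3
tcp_pos: [0.5412, -0.0647, 0.1933]
ee_rot: [[-0.923, -0.385, -0.002], [-0.385, 0.923, 0.0], [0.002, 0.001, -1.0]]
wrist_force: [-0.6, -0.3, -0.6]
gripper_width: 0.37
gripper_force: 0.0
[152.2, 176.4, 134.0, 160.0, 41.0, 36.0, 1162.0] [ 0.5427 -0.1882  0.107 ] [ 0.046  -0.1147  0.0863]
[304.5, 176.7, 295.0, 160.0, 20.0, 35.0, 665.0] [ 0.5035 -0.0926  0.107 ] [ 0.0454 -0.0114  0.0864]
[458.7, 176.5, 439.0, 160.0, 37.0, 36.0, 1069.0] [0.4631 0.0034 0.107 ] [0.0457 0.0927 0.0866]
```

View pics/c6.png

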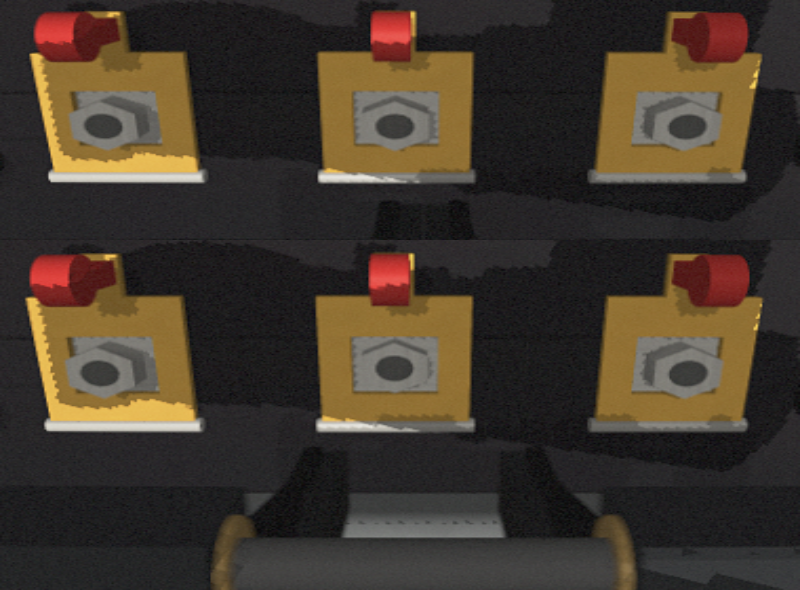

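Head_2 has sunk (shorter side walls, firm stop at 8.7 N), and all caps are shut. Contact height showed the real tips are 25.5 mm behind the nominal TCP. I'll therefore aim the tips at z≈0.092 at the lug, which is TCP z≈0.0665. The lug shift is x +0.045, y −0.011.

```bash
python3 -m handwheel '[[[0,0,0,0.025,-0.006,0,0.04],[0,0,0,0.02,-0.005,0.02,0.04],[0,0,0,0,0,0.03,0.04],[0,0,0,0,0,0.025,0.04],[0,0,0,0,0,0.01,0.04],[0,0,0,0,0,0,0.04],[0,0,0,0,0,0,0.04]]]' | grep -E 'tcp|wrist'
python3 - <<'E'
from h import *
im=cams.capture("wrist"); s=r.sense(); print(s["tcp_pos"])
for b in red(im,150): print([float(x) for x in b],onz(cal("wrist"),b[0],b[1],.107).round(4))
save(im,"w7")
E
```

```text
tcp_pos: [0.5057, -0.0925, 0.1099]
wrist_force: [0.0, 0.5, 0.7]
[ 0.50611135 -0.09239245  0.11045037]
[123.6, 282.2, 97.0, 257.0, 58.0, 52.0, 2295.0] [ 0.542  -0.1879  0.107 ]
[323.9, 283.6, 312.0, 257.0, 25.0, 54.0, 1277.0] [ 0.5027 -0.0925  0.107 ]
[523.7, 283.0, 493.0, 257.0, 59.0, 53.0, 2339.0] [0.463  0.0024 0.107 ]
```

View pics/w7.png

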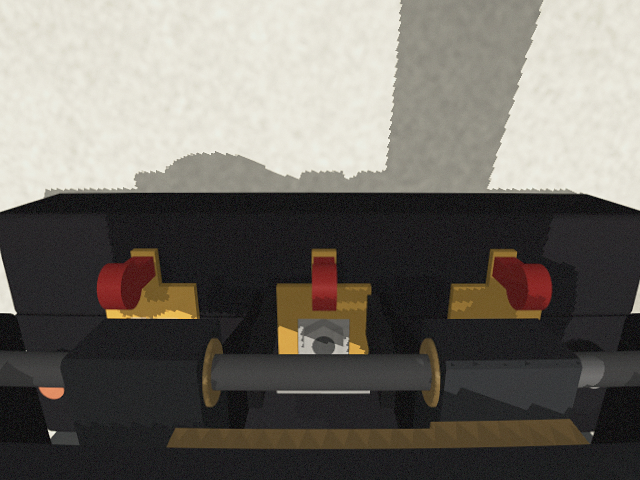

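The picture (last view) shows lug_2 at (324,284), centred between the open fingers (250 to 395). I'll shift x by about 3 mm, lower and close.

```bash
python3 -m handwheel '[[[0,0,0,0.003,0.001,0.012,0.04],[0,0,0,0,0,0.012,0.04],[0,0,0,0,0,0.012,0.04],[0,0,0,0,0,0.006,0.04],[0,0,0,0,0,0,0.04],[0,0,0,0,0,0,0.04]]]' | grep -E 'tcp|wrist';  python3 -m handwheel '[[[0,0,0,0,0,0.001,0.03],[0,0,0,0,0,0,0.02],[0,0,0,0,0,0,0.012],[0,0,0,0,0,0,0.006],[0,0,0,0,0,0,0.004],[0,0,0,0,0,0,0.004],[0,0,0,0,0,0,0.004],[0,0,0,0,0,0,0.004]]]'
```

```text
tcp_pos: [0.5022, -0.0927, 0.0677]
wrist_force: [-0.1, -0.2, 0.3]
time_s: 15.5
tcp_pos: [0.5019, -0.0925, 0.0668]
ee_rot: [[-0.923, -0.385, 0.0], [-0.385, 0.923, 0.0], [-0.0, 0.0, -1.0]]
wrist_force: [-1.0, 3.2, 2.1]
gripper_width: 0.135
gripper_force: 30.0
```

The lug is held (11.7 mm, 30 N). Now I'll swing it along the hinge arc (radius 91 mm), first 20°, then check.

```bash
python3 -m handwheel '[[[0,0,0,-0.0016,0,-0.0037,0.004],[0,0,0,-0.0016,0,-0.0036,0.004],[0,0,0,-0.0018,0,-0.0035,0.004],[0,0,0,-0.0019,0,-0.0035,0.004],[0,0,0,-0.0022,0,-0.0033,0.004],[0,0,0,-0.0022,0,-0.0033,0.004],[0,0,0,-0.0024,0,-0.0031,0.004],[0,0,0,-0.0025,0,-0.0031,0.004],[0,0,0,0,0,0,0.004]]]'
```

```text
time_s: 16.4
tcp_pos: [0.5164, -0.0864, 0.0941]
ee_rot: [[-0.923, -0.384, -0.001], [-0.384, 0.923, -0.0], [0.001, 0.0, -1.0]]
wrist_force: [-3.6, -0.1, -1.1]
gripper_width: 0.137
gripper_force: 30.0
```

```bash
python3 -m handwheel '[[[0,0,0,-0.0027,0,-0.0029,0.004],[0,0,0,-0.0028,0,-0.0029,0.004],[0,0,0,-0.0029,0,-0.0027,0.004],[0,0,0,-0.0030,0,-0.0026,0.004],[0,0,0,-0.0032,0,-0.0024,0.004],[0,0,0,-0.0032,0,-0.0023,0.004],[0,0,0,-0.0034,0,-0.0021,0.004],[0,0,0,-0.0034,0,-0.0020,0.004],[0,0,0,0,0,0,0.004]]]'; python3 -m handwheel '[[[0,0,0,-0.0035,0,-0.0018,0.004],[0,0,0,-0.0036,0,-0.0018,0.004],[0,0,0,-0.0037,0,-0.0015,0.004],[0,0,0,-0.0037,0,-0.0014,0.004],[0,0,0,-0.0038,0,-0.0012,0.004],[0,0,0,-0.0038,0,-0.0011,0.004],[0,0,0,-0.0046,0,-0.0010,0.004],[0,0,0,0,0,0,0.004],[0,0,0,0,0,0,0.004]]]'
python3 - <<'E'
from h import *
for n in ("wrist","scene"):
    im=cams.capture(n); print(n)
    for b in red(im,25 if n=="scene" else 150): 
        print([float(x) for x in b[:2]],b[6],onz(cal(n),b[0],b[1],.107).round(3),onz(cal(n),b[0],b[1],.163).round(3))
save(im,"s8")
E
```

```text
time_s: 17.3
tcp_pos: [0.5397, -0.0768, 0.1143]
ee_rot: [[-0.923, -0.385, -0.0], [-0.385, 0.923, -0.0], [0.0, 0.0, -1.0]]
wrist_force: [-5.2, 1.4, 0.9]
gripper_width: 0.132
gripper_force: 30.0
time_s: 18.2
tcp_pos: [0.565, -0.0663, 0.1244]
ee_rot: [[-0.923, -0.385, 0.002], [-0.385, 0.923, 0.0], [-0.002, -0.0, -1.0]]
wrist_force: [-4.6, 0.7, 0.7]
gripper_width: 0.137
gripper_force: 30.0
wrist
[114.8, 154.0] 2330 [ 0.543 -0.188  0.107] [ 0.527 -0.164  0.163]
[527.5, 154.7] 2334 [0.464 0.003 0.107] [ 0.47  -0.025  0.163]
[321.0, 302.8] 3094 [ 0.578 -0.061  0.107] [ 0.553 -0.071  0.163]
[579.4, 424.3] 1231 [0.595 0.125 0.107] [0.565 0.064 0.163]
scene
[338.3, 7.0] 26 [-0.706 -0.219  0.107] [-0.603 -0.196  0.163]
[387.7, 13.2] 265 [-0.704 -0.015  0.107] [-0.601 -0.002  0.163]
[321.0, 234.1] 37 [0.47  0.007 0.107] [0.514 0.019 0.163]
[244.6, 242.0] 47 [ 0.547 -0.187  0.107] [ 0.588 -0.166  0.163]
[284.0, 240.8] 39 [ 0.517 -0.085  0.107] [ 0.559 -0.069  0.163]
[353.3, 275.7] 93 [0.584 0.122 0.107] [0.622 0.128 0.163]
[38.6, 317.3] 4025 [ 0.89  -0.594  0.107] [ 0.913 -0.552  0.163]
[546.7, 328.9] 101 [0.621 0.598 0.107] [0.657 0.58  0.163]
[567.7, 333.5] 105 [0.621 0.644 0.107] [0.658 0.624 0.163]
[589.2, 338.1] 108 [0.621 0.691 0.107] [0.658 0.668 0.163]
[611.1, 342.8] 109 [0.621 0.738 0.107] [0.658 0.713 0.163]
```

The wrist and scene rays to the lug intersect near 28 mm in front of the hinge at z≈0.158, i.e. about 51° on the arc (58° commanded). I'll add 6° of margin and re-measure.

```bash
python3 -m handwheel '[[[0,0,0,-0.003,0,-0.0005,0.004],[0,0,0,-0.003,0,-0.0004,0.004],[0,0,0,-0.003,0,-0.0002,0.004],[0,0,0,0,0,0,0.004],[0,0,0,0,0,0,0.004],[0,0,0,0,0,0,0.004],[0,0,0,0,0,0,0.004]]]'
python3 - <<'E'
from h import *
h=np.array([.581,-.060]); ax=np.array([.923,.385])
for n in ("wrist","scene","top"):
    im=cams.capture(n); C=cal(n)
    for b in red(im,15):
        best=[]
        for t in np.radians(np.arange(0,69,.5)):
            a=np.radians(159.07)-t; f,z=.091*np.cos(a),.0745+.091*np.sin(a)
            q=onz(C,b[0],b[1],z); best.append((np.linalg.norm(q[:2]-h-ax*f),np.degrees(t)))
        e,t=min(best)
        if e<.02: print(n,b[:2],b[2:],"err mm",round(e*1e3,1),"deg",t)
    if n!="scene":
        for b in red(im,25)[:6]: print("  ",b[:2],onz(C,b[0],b[1],.107).round(3))
E
```

```text
time_s: 19.0
tcp_pos: [0.5733, -0.0628, 0.1258]
ee_rot: [[-0.923, -0.385, 0.002], [-0.385, 0.923, 0.0], [-0.002, -0.0, -1.0]]
wrist_force: [-5.3, 2.5, 2.4]
gripper_width: 0.132
gripper_force: 30.0
wrist (np.float64(321.1), np.float64(302.2)) (np.int32(306), np.int32(249), np.int32(32), np.int32(105), np.int32(3165)) err mm 0.2 deg 56.0
   (np.float64(113.3), np.float64(135.7)) [ 0.543 -0.188  0.107]
   (np.float64(528.8), np.float64(136.3)) [0.464 0.003 0.107]
   (np.float64(321.1), np.float64(302.2)) [ 0.587 -0.057  0.107]
   (np.float64(582.2), np.float64(414.2)) [0.597 0.127 0.107]
scene (np.float64(284.3), np.float64(242.5)) (np.int32(282), np.int32(238), np.int32(5), np.int32(10), np.int32(40)) err mm 0.8 deg 58.00000000000001
   (np.float64(435.7), np.float64(2.3)) [ 1.191 -0.365  0.107]
   (np.float64(538.2), np.float64(125.3)) [ 0.813 -0.621  0.107]
   (np.float64(385.8), np.float64(224.2)) [ 0.545 -0.19   0.107]
   (np.float64(38.6), np.float64(228.3)) [0.553 0.733 0.107]
   (np.float64(55.0), np.float64(227.9)) [0.553 0.685 0.107]
   (np.float64(71.4), np.float64(227.7)) [0.553 0.638 0.107]
```

The two views put the cap at 56° and 58°, the other lugs haven't moved, and the grip holds at 30 N. Handing in.

```bash
python3 -c "
from station import r
print(r.finish_job())"
```

```text
the job is handed in; nothing more can be done
None
```

The middle bolt (bolt_2) is the loose one: it sank 9 mm to a firm stop under about 3 N and stayed down (I never needed to tap the other two), and I handed the job in at 19 s with its cap held about 57° open by the red lug and the other caps shut.

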